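# Drive the stuck pivot pin out with the slim drift

### The job

The headed pivot pin is stuck in the pump-lever joint held in the blue support. Take the slim brass drift punch from the rack, put its tip down the brass guide from above and push the pin out into the dish below, then let go of the drift so that it stays standing in the guide with its collar down on the rim, keeping the joint lined up. Leave the thick dark drift in the rack.

Things in the scene. Friction and masses are not known exactly. Their poses are not given: they have to be found in the camera images.
- slim_drift: To use: brass grip and collar, slim steel tip, 0.2 kg. Origin: centre of the collar's underside; z up the axis. Collar 38 mm wide, z 0 to 6 mm; round grip 22 mm wide, z 6 to 75 mm: hold near z = 45. Tip 14 mm wide, 58 mm long below the origin, end tapering to 8 mm. Hangs upright by its collar in one of two holes, 70 mm apart, of an aluminium rack (60 x 140 mm, top at 75 mm); lift 60 mm to clear.
- thick_drift: The wrong drift, in the rack's other hole: all dark steel, same length, grip and collar, but its tip is 24 mm thick and cannot pass the guide. Same origin and axes as the slim drift. It stays in the rack.
- guide_rim (a point): Centre of the upper rim of the brass guide on the joint, 110 mm above the worktop; z up along the bore. Funnel 15 mm deep, inside 32 mm wide at the rim (40 outside), 20 at its foot, leading into the joint's 20 mm bore, 30 mm deep; black dish below. Blue base 110 x 100 mm, grey clevis 76 x 84 mm; nothing of it is above the rim. With its collar on the rim the drift reaches 13 mm below the joint.
- pin (a joint): How far the pin is driven down, m. At 0 its upper end is 17 mm below the guide's rim and its head is under the joint; starts at 0 to 0.004. At 0.028 it has left the bore, about 0.041 when the drift's collar is on the rim, 0.044 down in the dish. It moves only under a push of about 14 N or more, and stays where it is left.
Not all that is in view belongs to the job. What is shaped like the slim_drift but green or turquoise is not meant.

How it is judged:
On the way:
1. the held slim drift, standing in the guide, has pushed the pin part of the way down (value of joint pin above 0.012 m and contact force between the fingers and slim_drift above 1 N and horizontal distance between slim_drift and guide_rim below 0.02 m), for 0.1 s.
At the end, for the whole second after the job is handed in: The pin is out of the bore, driven at least 33 mm down; the slim drift stands still in the guide, released, its collar within 8 mm of the rim in height and 12 mm of its centre, upright within 10 degrees (value of joint pin above 0.033 m and horizontal distance between slim_drift and guide_rim below 0.012 m and z of slim_drift in the frame of guide_rim below 0.008 m and angle between slim_drift's own z axis and vertical below 0.18 rad and linear speed of slim_drift below 0.02 m/s); the robot touches nothing.
It fails at once if the thick drift is moved more than 25 mm from its place (distance of thick_drift from where it was at the start of the episode above 0.025 m).
It also fails if it takes over 38 s, if anything falls off the work surface, if the arm or the gripper's body presses on something with over 40 N, if the wrist force passes 120 N, or if a joint passes its speed limit or range.

### The arm

A 7-joint arm with a two-finger parallel gripper is mounted at the origin on a cart in front of the work surface, level with it; the furniture and walls round the work are solid. World frame = base frame: x ahead of the robot, y to its left, z up, the work surface at z = 0. Lengths are in m, angles in rad, forces in N, time in s.
With the tool pointing down it reaches from about 0.425 to 0.875 m from the base axis. Payload 4.7 kg.
Tool frame: the origin (TCP) lies midway between the tips of the shut fingers; the grasp point (between the pads) lies ctrl.grasp_offset behind it (ctrl.grasp_offset is the distance from the TCP to the grasp point, in m); z points along the fingers, y is the line along which they close (so a half turn about z gives the same grasp; the last joint's range is limited). The gripper opens to 87 mm and grips with 3 to 60 N. Pads are 19 mm wide; open, the fingers measure 117 mm over their backs; the gripper's body (75 mm by 190 mm) begins 51 mm behind the grasp point.
Start: joints at [1.303, 0.321, -0.07, 1.45, 0.023, 1.371, -0.057], TCP at [0.181, -0.624, 0.223] pointing down, gripper open.
Joint ranges: [-2.86, 2.86], [-0.3, 2.09], [-1.38, 1.24], [0.06, 2.45], [-1.56, 4.7], [0.09, 2.05], [-2.69, 2.69]. Speed limits (rad/s): [2.57, 2.57, 3.14, 3.14, 3.14, 3.14, 3.14].

### API

Orientations are given as a rotation vector (axis times angle).
In Python, from bench import ctrl gives the robot as it stands. The module is installed in compiled form; this text tells all that it offers.
- The arm moves only by the tool jog_arm, never from a script. Its argument "moves" is one flat list of numbers, 7 for each row, row after row: the shift along the tool's x, y, z in units of 30 cm (1.0 is 30 cm), then the turn, a rotation vector about the tool's x, y, z in units of 60 degrees (1.0 is 60 degrees), then the gripper's target within -1 to 1 (fully open at 1, half-way at 0, shut at -1). In form: [x, y, z, wx, wy, wz, fingers, x, y, z, wx, wy, wz, fingers, ...]. A call has exactly 8 rows; each row is the pose to reach, as a shift and turn from the pose commanded when the call began, along the tool's axes at that moment; what a row does not reach only later rows make up. A row lasts 1/8 s, in which the tool goes at most 62.5 mm and 10.7 degrees, less where a joint would pass 70% of its speed; a pose out of reach is approached as far as the arm can. A call with a number of a shift or a turn outside -1 to 1 is refused whole. A call with a gripper value outside its range is refused whole. The fingers move at their own pace and stop on an object; "newtons" is the grip in N (left out, the last holds). Time passes only in rows, so rows that repeat a pose let the fingers close, or fill a call up. It gives the time, the measured TCP pose, the force, the opening and the grip force at its end, in the units of the state.
- ctrl.get_state(): the state, without advancing time (a new reading comes with each control period).
- ctrl.get_image(name): name is "scene" or "side" or "wrist"; returns a dict with "pixels" (420x560x3 uint8, red, green, blue), "fx", "fy", "cx", "cy" (pixels), "dist" ([k1, k2, p1, p2, k3] as OpenCV has them; the pictures are not rectified), "xyz" and "rotation" of the camera in the world; the wrist camera has in their place "tool_from_camera" (4x4, takes a point from camera to tool coordinates, whose origin is the TCP and whose axes are the flange's). Camera axes: x right, y up, looking along -z (the intrinsics and any distortion apply to the point x, -y, -z); pixel columns grow to the right and rows downward; lengths in m; the calibration is good to about 2 mm. A picture is of the moment at which its call begins: read the wrist's pose just before it. There is no depth.
- ctrl.close_job(): hands the job in; it is judged then, once.
The state is a dict: "time": time; "joint_positions": joint angles; "qd": joint speeds; "joint_torque": joint torques, N m; "position": TCP position; "tool_rot": TCP orientation; "ft_force": force on the tool from outside, world axes, zero at the start; "torque": the same for the moment, N m; "grip_width": opening from 0.0 (shut) to 1.0 (fully open); "grip_force": force on a finger pad.
Only numpy, scipy, OpenCV 4.12 (cv2) and the standard library are available. Lean on these libraries where they do the work, as an engineer would, in place of code of your own. Each camera call takes 0.05 s, during which the arm holds its last target. There are 200 camera calls.

## Working session

There is one attempt and no reset: what is moved stays moved. The work goes in short steps, Python scripts to look and compute and a tool call to move; the robot and the scene stay as the last step left them, time stands still between calls to the robot, and variables do not carry over. Pictures are saved under pics/ and viewed, at most 10 in all, crops included, and the job is handed in when it is done.

Besides the shell and the picture viewer there is one more tool, called after ">>>" in YAML: its name, and indented under it one key for each argument. jog_arm: Moves the arm, as the interface text tells. Its arguments: {"type":"object","properties":{"moves":{"type":"array"},"newtons":{"type":"number"}},"required":["moves"]}

```bash
mkdir -p pics; cat > h.py <<'E'
import numpy as np,cv2
from scipy.spatial.transform import Rotation as R
from bench import ctrl
def snap(n,f):
    s=ctrl.get_state(); i=ctrl.get_image(n); cv2.imwrite('pics/'+f,i['pixels'][:,:,::-1])
    if 'tool_from_camera' in i:
        T=np.eye(4);T[:3,:3]=R.from_rotvec(s['tool_rot']).as_matrix();T[:3,3]=s['position'];T=T@np.array(i['tool_from_camera'])
        p,r=T[:3,3],T[:3,:3]
    else:
        p=np.array(i['xyz']);r=np.array(i['rotation'])
        r=r if r.shape==(3,3) else R.from_rotvec(r).as_matrix()
    K=np.array([[i['fx'],0,i['cx']],[0,i['fy'],i['cy']],[0,0,1.]])
    np.savez('pics/'+f+'.npz',p=p,r=r,K=K,d=np.array(i['dist']))
def ray(f,uv):
    z=np.load('pics/'+f+'.npz'); q=cv2.undistortPoints(np.array([[uv]],float),z['K'],z['d'])[0,0]
    return z['p'],z['r']@np.array([q[0],-q[1],-1])
def at(f,uv,h):
    p,d=ray(f,uv); return p+d*(h-p[2])/d[2]
def proj(f,X):
    z=np.load('pics/'+f+'.npz'); c=z['r'].T@(np.array(X)-z['p']); 
    return cv2.projectPoints(np.array([[c[0],-c[1],-c[2]]]),np.zeros(3),np.zeros(3),z['K'],z['d'])[0][0,0]
def tool(X):
    s=ctrl.get_state(); return R.from_rotvec(s['tool_rot']).inv().apply(np.array(X)-s['position'])
E
python3 - <<'E'
from h import *
for n in('scene','side','wrist'): snap(n,n+'0.png')
s=ctrl.get_state();print(s,ctrl.grasp_offset);print(R.from_rotvec(s['tool_rot']).as_matrix().round(3))
for n in('scene','side'):print(np.load('pics/'+n+'0.png.npz')['p'])
E
```

```text
{'time': 0.15, 'joint_positions': array([ 1.3031312 ,  0.32166106, -0.07008582,  1.45138701,  0.02258642,
        1.37078062, -0.05691142]), 'qd': array([ 5.00351952e-04, -3.72791832e-03, -5.47882527e-05, -3.56765382e-03,
       -2.87736890e-04,  1.05159423e-03,  1.33858268e-03]), 'joint_torque': array([ 4.68885355e-04, -4.91792500e+01, -4.04420234e-01, -3.12877464e+01,
       -6.39734161e-02,  4.05004725e-02,  8.69590735e-05]), 'position': array([ 0.18058106, -0.62398646,  0.22171124]), 'tool_rot': array([-3.10905540e+00, -4.40950331e-01,  4.29846793e-04]), 'ft_force': array([ 0.22727104, -0.95002259, -1.26332367]), 'torque': array([ 0.0079961 ,  0.04041387, -0.0367293 ]), 'grip_force': 0.0, 'grip_width': 0.9978252078114203} 0.0187
[[ 0.961  0.278 -0.   ]
 [ 0.278 -0.961  0.001]
 [-0.    -0.001 -1.   ]]
[0.13741281 0.16955516 0.74386284]
[ 0.49014985 -1.08004085  0.43553512]
```

View pics/scene0.png

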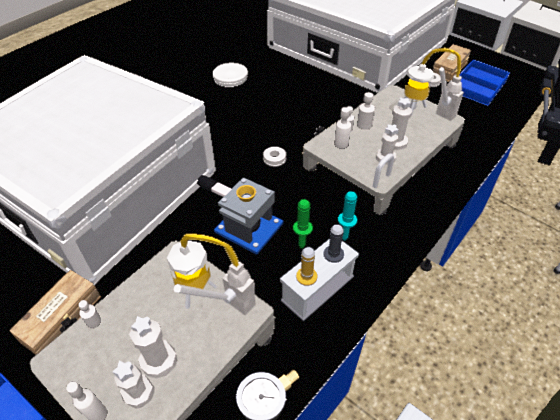

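View pics/side0.png

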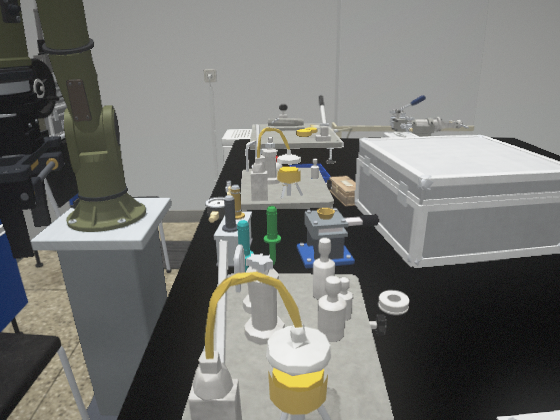

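The scene view shows the guide rim at (246,191), the brass drift's collar at (307,279) and the dark drift's at (335,257), with the green drift at (303,228) and the turquoise one at (349,218). The side view shows the rim at about (326,212) and the brass drift behind the dark one at about (236,192).

```bash
python3 - <<'E'
from h import *
f='scene0.png'
for n,uv,h in[('rim',(246,191),.11),('slimgriptop',(308,250),.15),('slimcollar',(307,279),.078),('thicktop',(336.5,228),.15),('thickcol',(335,257),.078),('greentop',(304,202),.15),('turqtop',(349,194),.15),('rackc1',(282,275),.075),('rackc2',(304,290),.075),('rackc3',(357,252),.075),('rackc4',(335,240),.075),('caddytop valve',(240,268),.12),('yellow arc',(205,237),.2)]:
    X=at(f,uv,h);print(n,X.round(3),np.hypot(*X[:2]).round(3),proj('side0.png',X).round())
E
```

```text
rim [ 0.597 -0.262  0.11 ] 0.652 [326. 211.]
slimgriptop [ 0.399 -0.202  0.15 ] 0.447 [235. 186.]
slimcollar [ 0.393 -0.197  0.078] 0.44 [234. 215.]
thicktop [ 0.391 -0.27   0.15 ] 0.475 [229. 196.]
thickcol [ 0.384 -0.267  0.078] 0.467 [227. 227.]
greentop [ 0.471 -0.282  0.15 ] 0.549 [266. 197.]
turqtop [ 0.421 -0.35   0.15 ] 0.548 [240. 210.]
rackc1 [ 0.433 -0.177  0.075] 0.467 [252. 212.]
rackc2 [ 0.384 -0.178  0.075] 0.423 [231. 213.]
rackc3 [ 0.361 -0.304  0.075] 0.472 [215. 235.]
rackc4 [ 0.408 -0.3    0.075] 0.507 [237. 234.]
caddytop valve [ 0.474 -0.119  0.12 ] 0.489 [269. 187.]
yellow arc [ 0.512 -0.088  0.2  ] 0.519 [284. 152.]
```

View pics/wrist0.png

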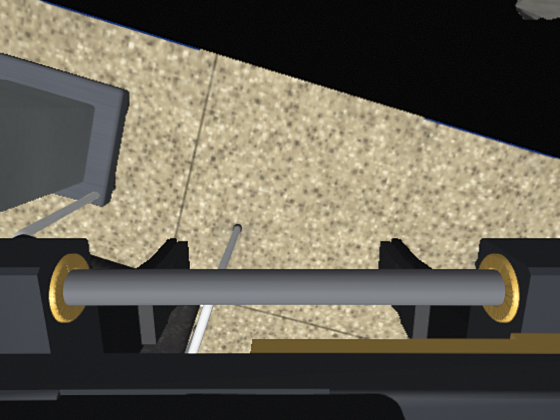

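The wrist picture shows only floor and the table edge. I'll triangulate the nearby obstacles.

```bash
python3 - <<'E'
from h import *
def tri(a,b):
    p,d=ray('scene0.png',a);q,e=ray('side0.png',b)
    A=np.c_[d,-e];t=np.linalg.lstsq(A,q-p,rcond=None)[0];x,y=p+d*t[0],q+e*t[1]
    return ((x+y)/2).round(3),np.linalg.norm(x-y).round(3)
for n,a,b in[('slimtop',(308,250),(236,186)),('thicktop',(336.5,228),(230,196)),('rim',(246,191),(326,212)),('green top',(304,202),(272,207)),('turq top',(349,194),(244,221)),('tower',(237,265),(260,172)),('arc',(205,237),(272,130)),('case top corner',(213,130),(357,140))]:
    print(n,*tri(a,b))
for h in (0,.1,.2):print(at('scene0.png',(213,178),h).round(3),at('side0.png',(357,195),h).round(3))
X=np.array([.396,-.2,.25]);s=ctrl.get_state();print('shift',tool(X)/.3, 'q')
E
```

```text
slimtop [ 0.4   -0.203  0.15 ] 0.002
thicktop [ 0.393 -0.27   0.15 ] 0.003
rim [ 0.598 -0.263  0.108] 0.001
green top [ 0.481 -0.295  0.133] 0.002
turq top [ 0.429 -0.365  0.133] 0.0
tower [ 0.457 -0.103  0.156] 0.011
arc [ 0.481 -0.066  0.249] 0.005
case top corner [ 0.654 -0.241  0.253] 0.019
[ 0.766 -0.318 -0.   ] [0.75  0.148 0.   ]
[ 0.681 -0.252  0.1  ] [ 0.69  -0.134  0.1  ]
[ 0.597 -0.187  0.2  ] [ 0.631 -0.416  0.2  ]
shift [ 1.08272035 -1.15802156 -0.0926965 ] q
```

```bash
python3 - <<'E'
from h import *
print('case side corner',at('side0.png',(393,255),0),at('scene0.png',(213,178),0),at('scene0.png',(90,278),0))
for uv,h in [((380,212),0),((380,195),.05),((385,170),.15),((465,125),.05),((305,160),.05)]:print('caddy2',at('scene0.png',uv,h).round(3))
print(np.load('pics/wrist0.png.npz')['p']-ctrl.get_state()['position'])
E
```

```text
case side corner [ 0.75429259 -0.26280148  0.        ] [ 7.65907862e-01 -3.17523622e-01 -1.11022302e-16] [0.74620973 0.03834392 0.        ]
caddy2 [ 0.409 -0.481  0.   ]
caddy2 [ 0.417 -0.478  0.05 ]
caddy2 [ 0.405 -0.449  0.15 ]
caddy2 [ 0.384 -0.832  0.05 ]
caddy2 [ 0.607 -0.462  0.05 ]
[0.06686339 0.01909557 0.16104341]
```

>>> jog_arm:
  moves: [0.1,-0.1,-0.2,0,0,0,1,0.9,-0.95,-0.2,0,0,-0.95,1,0.9,-0.95,-0.2,0,0,-0.95,1,0.9,-0.95,-0.2,0,0,-0.95,1,0.9,-0.95,-0.2,0,0,-0.95,1,0.9,-0.95,-0.2,0,0,-0.95,1,0.9,-0.95,-0.2,0,0,-0.95,1,0.9,-0.95,-0.2,0,0,-0.95,1]
  newtons: 30

```text
time: 1.15
position: [0.3628, -0.272, 0.2829]
tool_rot: [2.515, 1.881, -0.0]
ft_force: [-0.3, -1.1, -0.3]
grip_width: 0.998
grip_force: 0.0
```

```bash
python3 - <<'E'
from h import *
s=ctrl.get_state();M=R.from_rotvec(s['tool_rot']).as_matrix();print(s['time'],s['position'],M.round(3),s['joint_positions'].round(2))
print(tool([.397,-.2,.25])/.3, np.degrees(np.arctan2(M[1,1],M[0,1])))
E
```

```text
1.15 [ 0.36275747 -0.27200398  0.28291762] [[ 0.283  0.959  0.001]
 [ 0.959 -0.283 -0.001]
 [-0.001  0.001 -1.   ]] [ 1.02 -0.12 -0.4   1.8  -0.05  1.45  0.35]
[0.26255099 0.04153356 0.109619  ] -16.427130622335806
```

>>> jog_arm:
  moves: [0.26,0.04,0.1,0,0,-0.17,1,0.26,0.04,0.1,0,0,-0.17,1,0.26,0.04,0.1,0,0,-0.17,1,0.26,0.04,0.1,0,0,-0.17,1,0.26,0.04,0.1,0,0,-0.17,1,0.26,0.04,0.1,0,0,-0.17,1,0.26,0.04,0.1,0,0,-0.17,1,0.26,0.04,0.1,0,0,-0.17,1]

```text
time: 2.15
position: [0.3949, -0.2045, 0.2526]
tool_rot: [2.347, 2.088, -0.0]
ft_force: [0.2, -0.5, 0.4]
grip_width: 0.999
grip_force: 0.0
```

```bash
python3 - <<'E'
from h import *
snap('wrist','w1.png');s=ctrl.get_state();print(s['position'],R.from_rotvec(s['tool_rot']).as_matrix().round(3),s['joint_positions'].round(2))
for X in([.397,-.2,.15],[.397,-.2,.081],[.388,-.269,.15],[.5975,-.2625,.11]):print(proj('w1.png',X).round())
E
```

```text
[ 0.39492423 -0.20440858  0.2525743 ] [[ 0.116  0.993 -0.   ]
 [ 0.993 -0.116 -0.   ]
 [-0.     0.    -1.   ]] [ 0.95 -0.13 -0.48  1.87 -0.06  1.39  0.37]
[284. 200.]
[284. 181.]
[283. 288.]
[529. 233.]
```

View pics/w1.png

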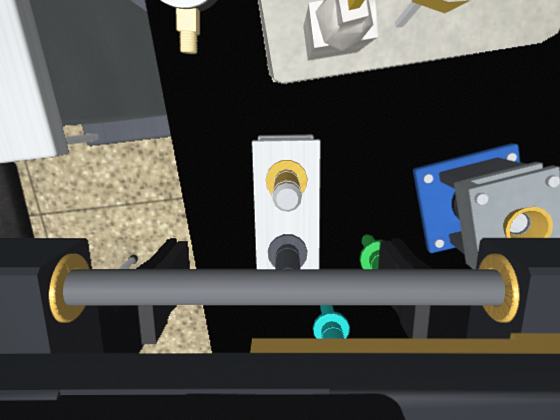

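The wrist view shows the brass drift's top at about (288,196) and its collar centre at (287,178). The rack runs vertically in the picture and the guide rim is at about (528,225).

```bash
python3 - <<'E'
from h import *
f='w1.png'
a=at(f,(288,196),.15);b=at(f,(287,179),.081);print(a,b,at(f,(528,225),.11),at(f,(288,251),.081))
X=(a+b)/2;X[2]=.1015;print(X,tool(X)/.3)
E
```

```text
[ 0.4002125  -0.19772596  0.15      ] [ 0.40011419 -0.19822442  0.081     ] [ 0.59643161 -0.25504316  0.11      ] [ 0.39330647 -0.26639153  0.081     ]
[ 0.40016335 -0.19797519  0.1015    ] [0.02338486 0.01485431 0.50357837]
```

>>> jog_arm:
  moves: [0.02,0.013,0,0,0,0,1,0.02,0.013,0.15,0,0,0,1,0.02,0.013,0.3,0,0,0,1,0.02,0.013,0.4,0,0,0,1,0.02,0.013,0.45,0,0,0,1,0.02,0.013,0.5,0,0,0,1,0.02,0.013,0.5,0,0,0,1,0.02,0.013,0.5,0,0,0,1]

```text
time: 3.2
position: [0.4003, -0.1992, 0.1034]
tool_rot: [2.345, 2.088, 0.001]
ft_force: [-0.6, -0.1, -0.4]
grip_width: 0.997
grip_force: 0.0
```

```bash
python3 - <<'E'
from h import *
s=ctrl.get_state();print(s['position'],s['ft_force'],tool([.3995,-.1985,.1015])/.3)
E
```

```text
[ 0.40025036 -0.19921666  0.10343807] [-0.55195037 -0.09540835 -0.35064095] [ 0.00208791 -0.00277079  0.00645451]
```

Well placed; close with 30 N.

>>> jog_arm:
  moves: [0,0,0,0,0,0,-1,0,0,0,0,0,0,-1,0,0,0,0,0,0,-1,0,0,0,0,0,0,-1,0,0,0,0,0,0,-1,0,0,0,0,0,0,-1,0,0,0,0,0,0,-1,0,0,0,0,0,0,-1]
  newtons: 45

```text
time: 4.2
position: [0.3993, -0.1988, 0.1025]
tool_rot: [-2.346, -2.089, 0.0]
ft_force: [-1.1, -0.8, -0.3]
grip_width: 0.24
grip_force: 45.0
```

>>> jog_arm:
  moves: [0,0,-0.08,0,0,0,-1,0,0,-0.16,0,0,0,-1,0,0,-0.24,0,0,0,-1,0,0,-0.34,0,0,0,-1,0,0,-0.44,0,0,0,-1,0,0,-0.5,0,0,0,-1,0,0,-0.5,0,0,0,-1,0,0,-0.5,0,0,0,-1]

```text
time: 5.2
position: [0.3988, -0.1986, 0.2512]
tool_rot: [-2.345, -2.087, 0.001]
ft_force: [0.7, -0.4, -1.9]
grip_width: 0.242
grip_force: 45.0
```

```bash
python3 - <<'E'
from h import *
s=ctrl.get_state();print(s['position'],s['ft_force'],s['grip_width'],tool([.597,-.259,.252])/.3)
E
```

```text
[ 0.39884921 -0.19858454  0.25121989] [ 0.72962621 -0.39706619 -1.94970288] 0.24160242251883418 [-0.12349272  0.67938202 -0.00400075]
```

>>> jog_arm:
  moves: [-0.02,0.11,0,0,0,0,-1,-0.04,0.23,0,0,0,0,-1,-0.06,0.35,0,0,0,0,-1,-0.08,0.47,0,0,0,0,-1,-0.1,0.58,0,0,0,0,-1,-0.12,0.65,0,0,0,0,-1,-0.124,0.68,0,0,0,0,-1,-0.124,0.68,0,0,0,0,-1]

```text
time: 6.2
position: [0.5974, -0.259, 0.2512]
tool_rot: [-2.344, -2.088, 0.001]
ft_force: [0.9, 0.5, -2.0]
grip_width: 0.247
grip_force: 45.0
```

```bash
python3 - <<'E'
from h import *
snap('wrist','w2.png');s=ctrl.get_state();snap('scene','s2.png');snap('side','d2.png');p=s['position'];print(p,s['ft_force'],R.from_rotvec(s['tool_rot']).as_matrix().round(3))
print(proj('w2.png',[.597,-.259,.11]))
g=p+[0,0,.0187]
for f in('w2.png','s2.png','d2.png'):print(proj(f,g-[0,0,.045]),proj(f,g-[0,0,.103]))
a,b=[cv2.imread('pics/'+f) for f in('s2.png','d2.png')]
c=cv2.resize(a[90:260,160:340],None,fx=2.2,fy=2.2,interpolation=2);d=cv2.resize(b[120:290,240:420],None,fx=2.2,fy=2.2,interpolation=2)
cv2.imwrite('pics/c2.png',np.hstack([c,d]))
E
```

```text
[ 0.59712068 -0.25894493  0.2517787 ] [ 0.24318111  1.16921409 -2.03778331] [[ 0.115  0.993 -0.002]
 [ 0.993 -0.115  0.001]
 [ 0.001 -0.002 -1.   ]]
[281.70696642 194.36607471]
[280.62044906 243.09628318] [281.37049904 213.21423307]
[241.22084686 145.83214826] [243.19276079 170.06262078]
[327.06214385 158.30760567] [326.25097828 185.06240686]
```

View pics/w2.png

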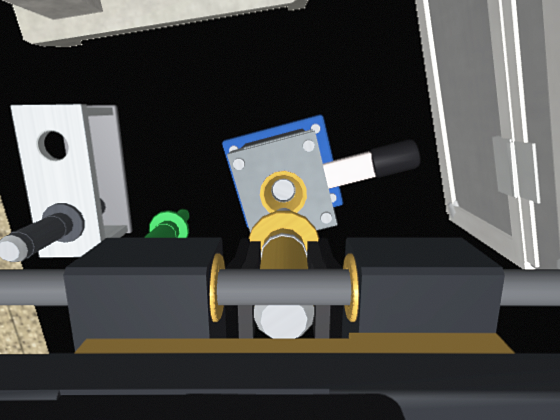

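View pics/c2.png

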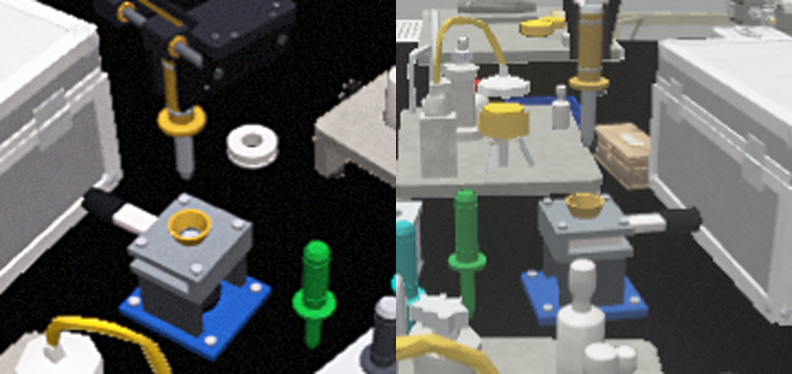

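In the wrist view the rim is centred at about (283,193), with the pin's end in it at (283,189) and the drift's collar at x≈283.5, so they line up in x. The drift hangs straight above the guide in the other two views, with its tip at scene (243.6,171) and side (327,185). I'll check y numerically.

```bash
python3 - <<'E'
from h import *
print('rim',at('s2.png',(246,192),.11),at('scene0.png',(246,191),.11),at('w2.png',(283,193),.11),at('w2.png',(283,171),.11)-[0,.02,0])
a,b=ray('s2.png',(243.6,170.5)),ray('d2.png',(327.3,184.5))
t=np.linalg.lstsq(np.c_[a[1],-b[1]],b[0]-a[0],rcond=None)[0];print('tip',a[0]+a[1]*t[0],b[0]+b[1]*t[1])
t=tool([.597,-.259,.252-.015]);print(t/.3)
im=cv2.imread('pics/w2.png');h=cv2.cvtColor(im,cv2.COLOR_BGR2HSV)
m=((h[...,0]>15)&(h[...,0]<30)&(h[...,1]>140)&(h[...,2]>60))
for r in range(166,215,4):
    c=np.where(m[r,240:330])[0]+240;print(r,c.min() if len(c) else'',c.max() if len(c) else'')
E
```

```text
rim [ 0.59535173 -0.25994695  0.11      ] [ 0.597235   -0.26192638  0.11      ] [ 0.59818408 -0.25798247  0.11      ] [ 0.60027123 -0.25993365  0.11      ]
tip [ 0.5964142  -0.25922222  0.16660552] [ 0.59930873 -0.25892968  0.16868978]
[ 0.00055188 -0.00018786  0.05195108]
166  
170  
174 272 294
178 266 299
182 264 302
186 262 304
190 261 305
194 260 305
198 261 305
202 262 304
206 265 301
210 268 297
214 269 297
```

>>> jog_arm:
  moves: [0,0,0.05,0,0,0,-1,0,0,0.1,0,0,0,-1,0,0,0.14,0,0,0,-1,0,0,0.18,0,0,0,-1,0,0,0.2,0,0,0,-1,0,0,0.22,0,0,0,-1,0,0,0.22,0,0,0,-1,0,0,0.22,0,0,0,-1]
  newtons: 60

```text
time: 7.35
position: [0.5981, -0.2595, 0.187]
tool_rot: [2.346, 2.088, 0.0]
ft_force: [0.2, -0.3, -1.0]
grip_width: 0.242
grip_force: 60.0
```

>>> jog_arm:
  moves: [0,0,0.015,0,0,0,-1,0,0,0.03,0,0,0,-1,0,0,0.045,0,0,0,-1,0,0,0.06,0,0,0,-1,0,0,0.075,0,0,0,-1,0,0,0.09,0,0,0,-1,0,0,0.1,0,0,0,-1,0,0,0.1,0,0,0,-1]

```text
time: 8.35
position: [0.5983, -0.2596, 0.1592]
tool_rot: [2.345, 2.087, 0.0]
ft_force: [-3.8, -0.0, 9.4]
grip_width: 0.241
grip_force: 60.0
```

>>> jog_arm:
  moves: [0,0,0.012,0,0,0,-1,0,0,0.024,0,0,0,-1,0,0,0.036,0,0,0,-1,0,0,0.048,0,0,0,-1,0,0,0.06,0,0,0,-1,0,0,0.07,0,0,0,-1,0,0,0.07,0,0,0,-1,0,0,0.07,0,0,0,-1]

```text
time: 9.35
position: [0.5983, -0.2597, 0.1381]
tool_rot: [2.345, 2.087, 0.0]
ft_force: [-3.2, 0.8, 9.8]
grip_width: 0.239
grip_force: 60.0
```

```bash
python3 - <<'E'
from h import *
snap('scene','s3.png');snap('side','d3.png');s=ctrl.get_state();print(s['position'],s['ft_force'],s['grip_width'])
a,b=[cv2.imread('pics/'+f) for f in('s3.png','d3.png')]
c=cv2.resize(a[130:260,190:310],None,fx=3.2,fy=3.2,interpolation=2);d=cv2.resize(b[140:270,270:390],None,fx=3.2,fy=3.2,interpolation=2)
cv2.imwrite('pics/c3.png',np.hstack([c,d]))
E
```

```text
[ 0.59830812 -0.25962932  0.13812978] [-2.90856055  1.79074628  8.95585353] 0.24157479826764552
```

View pics/c3.png

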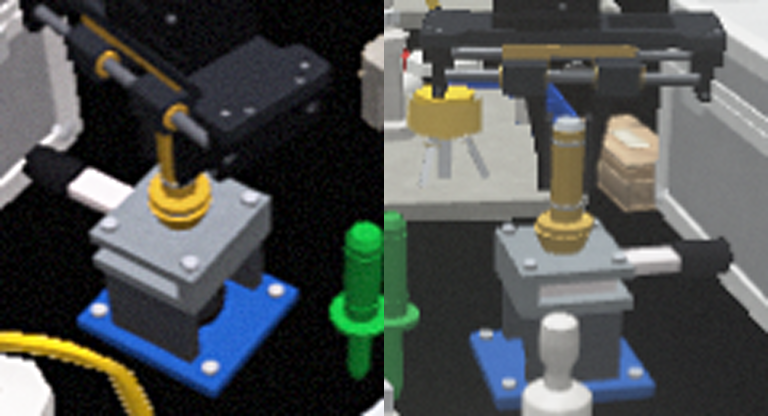

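The crop shows the drift upright in the guide with its collar almost on the rim: scene crop (180,200), side crop (564,230). I'll push a little further to seat it.

>>> jog_arm:
  moves: [0,0,0.004,0,0,0,-1,0,0,0.008,0,0,0,-1,0,0,0.012,0,0,0,-1,0,0,0.012,0,0,0,-1,0,0,0.012,0,0,0,-1,0,0,0.012,0,0,0,-1,0,0,0.012,0,0,0,-1,0,0,0.012,0,0,0,-1]

```text
time: 10.45
position: [0.5984, -0.2597, 0.1374]
tool_rot: [2.344, 2.086, -0.001]
ft_force: [-8.2, 1.9, 22.4]
grip_width: 0.242
grip_force: 60.0
```

Seated: the force rises without travel. Ease off the load and open.

>>> jog_arm:
  moves: [0,0,-0.005,0,0,0,-1,0,0,-0.005,0,0,0,-0.4,0,0,-0.005,0,0,0,0,0,0,-0.005,0,0,0,0.5,0,0,-0.005,0,0,0,1,0,0,-0.005,0,0,0,1,0,0,-0.005,0,0,0,1,0,0,-0.005,0,0,0,1]

```text
time: 11.45
position: [0.5978, -0.2594, 0.1334]
tool_rot: [2.347, 2.089, -0.0]
ft_force: [-0.1, -1.3, 0.3]
grip_width: 0.9
grip_force: 0.0
```

>>> jog_arm:
  moves: [0,0,-0.04,0,0,0,1,0,0,-0.1,0,0,0,1,0,0,-0.18,0,0,0,1,0,0,-0.26,0,0,0,1,0,0,-0.34,0,0,0,1,0,0,-0.4,0,0,0,1,0,0,-0.4,0,0,0,1,0,0,-0.4,0,0,0,1]

```text
time: 12.45
position: [0.5974, -0.2594, 0.2527]
tool_rot: [-2.346, -2.088, 0.001]
ft_force: [0.8, -0.2, 0.6]
grip_width: 1.0
grip_force: 0.0
```

```bash
python3 - <<'E'
from h import *
snap('scene','s4.png');snap('side','d4.png');s=ctrl.get_state();print(s['time'],s['position'],s['ft_force'],s['grip_width'])
a,b=[cv2.imread('pics/'+f) for f in('s4.png','d4.png')]
c=cv2.resize(a[130:260,190:310],None,fx=3.2,fy=3.2,interpolation=2);d=cv2.resize(b[140:270,270:390],None,fx=3.2,fy=3.2,interpolation=2)
cv2.imwrite('pics/c4.png',np.hstack([c,d]))
E
```

```text
12.55 [ 0.59719187 -0.25930802  0.25213015] [-0.429522    0.52809794  0.62715313] 0.9950638944316587
```

View pics/c4.png

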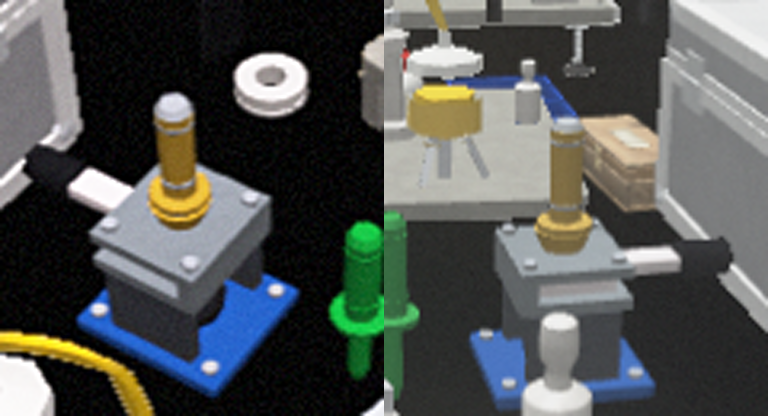

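The drift stands free and upright, with its collar on the rim in both views. One numeric check of its height before handing in.

```bash
python3 - <<'E'
from h import *
for z in(.185,.195):print(proj('s4.png',[.5975,-.2595,z]),proj('d4.png',[.5975,-.2595,z]))
print('obs top',174/3.2+190,101/3.2+130,(566-384)/3.2+270,121/3.2+140)
print(ctrl.close_job())
E
```

```text
[242.67646982 162.7479242 ] [326.70882227 177.18496751]
[242.34069897 158.61839173] [326.84976505 172.59357714]
obs top 244.375 161.5625 326.875 177.8125
the job is handed in; nothing more can be done
None
```

The job is handed in: the slim drift pushed the pin down until its collar came down on the rim, which corresponds to about 41 mm of travel (not measured directly). It now stands released and upright in the guide, the gripper is clear above it, and I never gripped the thick drift; no judging result was returned.

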